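Refit the missing fuse in the station power box

TASK

One of the three fuse holders on the sloping front of the station power box is empty. Pick up the large cartridge fuse that lies among the goods on the table and snap it sideways into that holder's pair of spring clips, so that both metal end caps sit in their clips fully home; then let go of it. Leave the other goods on the table where they are.

Things in the scene. Friction and masses are not known exactly. Their poses are not given: they have to be found in the camera images.
- fuse_mid (a point): centre of the large cartridge fuse, the task's thing: a plain cylinder 27 mm in diameter, 140 long, brown fibre barrel with a copper cap 24 long at each end, 0.13 to 0.25 kg, lying loose on the table (this point is then 13.5 above it). x runs along the fuse; both ends are alike. Gripped at its middle it leaves the caps free
- holder_empty_seat (a point): where the large fuse's centre lies once fully home in the one EMPTY holder. x runs up the slope along the seated fuse, y across the clips, z square out of the sloping face: the fuse goes in along -z. The holder is a black block 194 long (x), 52 wide, with a raised foot under each clip; between the feet 80 of length is free, and the base there lies 32 below this point
- clip_low (a point): middle of the empty holder's lower spring clip, 57 from the seat point along -x; same axes. Two sprung metal leaves 16 wide (x) make a C. The mouth between their lips is 21 wide at rest, 8 above this point (z), and flares to 35 wide at 17 above. A fuse laid in the mouth rests 17 above its seat
- clip_high (a point): middle of the upper clip, 57 from the seat point along +x; same as the lower. Pressing the fuse in along -z spreads the leaves of both clips and takes about 10 to 20 N in all, most of it 7 to 13 above the seat; then it snaps down and the leaves hold it on the clips' floors
- holder_left_seat (a point): centre of the fuse in a full holder (a like fuse, fixed). Same kind of holder and same axes as the empty one. The three holders stand side by side 80 apart across the face; which of the three places is the empty one changes
- holder_right_seat (a point): centre of the fuse in the other full holder; as holder_left_seat
- power_box: grey steel power box, fixed, 350 deep (x), 300 wide (y), origin under its centre. Front edge at x -175 is 45 high; from it the face slopes up away from the robot at 30 degrees from level, to 201 high at x 95, then a flat top. The seats lie at x -91, z 144, y -80, 0, 80. Meters and a switch up to 26 high are on the face above the holders, four thin studs 18 high at its corners
- small_fuse_mid (a point): centre of a small cartridge fuse of the same kind, 21 in diameter, 76 long, loose on the table: a bystander
- multimeter: hand-held multimeter, dark, 145 x 74 x 46 high, loose on the table, origin under its middle: a bystander
- handheld_radio: black hand-held radio lying on its back, 115 x 56 x 32 high with a stub aerial 75 long at its +x end, origin under the case's middle: a bystander
- screwdriver: black-handled screwdriver, 200 long along its x, lying on the table, origin under its middle: a bystander
- tape_roll: roll of black tape lying flat, 84 in diameter, 19 high, origin under its centre: a bystander
- carton: small plain carton 90 x 70 x 55 high, origin under its middle: a bystander
Mind the look-alikes: they are no part of the job. What is shaped like the part that bears fuse_mid but blue is not meant.

How it is judged:
By the outcome, as a careful person would: the job done as asked, in the order asked, and still so for the second after the job is handed in, with the robot touching nothing.
It also fails if it takes over 35 s, if anything falls off the work surface, if the arm or the gripper's body presses on something with over 40 N, if the wrist force passes 120 N, or if a joint passes its speed limit or range.

ROBOT

A 6-joint arm with a two-finger parallel gripper is mounted at the origin on the work surface. World frame = base frame: x ahead of the robot, y to its left, z up, the work surface at z = 0. Lengths are in m, angles in degrees, forces in N, time in s.
With the tool pointing down it reaches from about 0.4 to 0.825 m from the base axis. Payload 7 kg.
Tool frame: the origin (TCP) lies at the very end of the fingers, on their centre line; the grasp point (between the pads) lies 19 mm behind it; x points along the fingers, y is the direction in which the jaws open and shut, and the axes are right-handed (so a half turn about x gives the same grasp; the last joint's range is limited). The gripper opens to 88 mm and grips with 3 to 60 N. Pads are 19 mm wide; open, the fingers measure 130 mm over their backs; the gripper's body (78 mm by 193 mm) begins 47 mm behind the grasp point.
Start: joints at [-52.706, 20.546, 0.682, 0, -70.136, -16.507], TCP at [0.24, -0.631, 0.227] pointing down, gripper open.
Joint ranges: [-176.03, 176.03], [-82.01, 121.73], [-58.28, 71.71], [-173.87, 95.51], [-174.79, -0.11], [-173.66, 173.66]. Speed limits (degrees/s): [136.94, 136.94, 172.46, 180, 180, 180].

INTERFACE

Orientations are given as [roll, pitch, yaw] about the fixed x, y, z axes, in that order (R = Rz(yaw) Ry(pitch) Rx(roll)).
In Python, from plant import * gives the robot as it stands. The module is installed in compiled form; this text tells all that it offers.
- The arm moves only by the shell command python3 -m creep 'ROWS' [FORCE]. ROWS is a JSON object of lists of equal length, an entry for each row: "jaw": the closure, from -1 (fully open) to 1 (shut); "translation": the shift along the tool's x, y, z in m, a list of three; "roll": the turn about the tool's x in rad. A call has exactly 10 rows; each row shifts and turns the commanded pose from where the row before left it, along the tool's axes as they then stand; what a row does not reach is not made up. A row lasts 1/10 s, in which the tool goes at most 50 mm and 8.59 degrees, less where a joint would pass 70% of its speed; a pose out of reach is approached as far as the arm can. A call with a gripper value outside its range is refused whole. The fingers move at their own pace and stop on an object; FORCE is the grip in N (left out, the last holds). Time passes only in rows, so rows that do not move let the fingers close, or fill a call up. It gives the time, the measured TCP pose, the force and the opening at its end, in the units of the state.
- get_state(): the state, without advancing time (a new reading comes with each control period).
- capture(name): name is "scene" or "top"; returns a dict with "image" (420x560x3 uint8, red, green, blue), "fovy" (degrees; the focal length in pixels is half the picture's height over the tangent of half this angle, whatever the lens; pixels are square), "cx", "cy" (the principal point, pixels), "pose" (4x4, takes a point from camera to world coordinates). Camera axes: x right, y up, looking along -z (the intrinsics and any distortion apply to the point x, -y, -z); pixel columns grow to the right and rows downward; lengths in m; the calibration is good to about 2 mm. A picture is of the moment at which its call begins. There is no depth.
- close_job(): hands the job in, once; it reports no verdict.
The state is a dict: "time_s": time; "joints": joint angles; "qd": joint speeds; "joint_torque": joint torques, N m; "tcp_pos": TCP position; "eef_rot": TCP orientation; "contact_force": force on the tool from outside, world axes, zero at the start; "moment": the same for the moment, N m; "gripper_width": finger opening in m.
Only numpy, scipy, OpenCV 4.12 (cv2) and the standard library are available. Lean on these libraries where they do the work, as an engineer would, in place of code of your own. Each camera call takes 0.05 s, during which the arm holds its last target.

## Working session

There is one attempt and no reset: what is moved stays moved. The work goes in short steps, Python scripts to look and compute and a shell command to move; the robot and the scene stay as the last step left them, time stands still between calls to the robot, and variables do not carry over. Pictures are saved under pics/ and viewed, and the job is handed in when it is done.

```bash
mkdir -p pics; python3 - <<'E'
from plant import *
import cv2
print(get_state())
for n in("scene","top"):
    c=capture(n); cv2.imwrite(f"pics/{n}0.png",c["image"][:,:,::-1]); print(n,{k:v for k,v in c.items() if k!="image"})
E
```

```text
{'time_s': 0.0, 'joints': array([-5.27076573e+01,  2.05935545e+01,  6.34799863e-01, -2.08397461e-02,
       -7.01340500e+01, -1.65061839e+01]), 'qd': array([-0.00735668,  0.05209318, -0.0313207 , -0.04131165,  0.01652938,
        0.00661466]), 'joint_torque': array([ 3.57929571e-05, -5.82723141e+01,  2.93050486e+01,  6.99697629e+00,
        6.91996000e-03, -1.69544633e-04]), 'tcp_pos': array([ 0.23935402, -0.63063397,  0.22560428]), 'eef_rot': array([ 94.58795998,  89.9051495 , 115.36702119]), 'contact_force': array([ 0.65546867, -0.08932055, -0.29188955]), 'moment': array([ 0.00969839, -0.02951427,  0.00010664]), 'gripper_width': 0.08777380953566133}
scene {'fovy': 46.41097633837007, 'cx': 286.2036287755566, 'cy': 212.39498743984365, 'pose': array([[ 0.63268291, -0.45141607,  0.62923435,  1.43966126],
       [ 0.77408864,  0.34520653, -0.53067808, -0.73655684],
       [ 0.0223408 ,  0.82283412,  0.56784232,  0.9182835 ],
       [ 0.        ,  0.        ,  0.        ,  1.        ]])}
top {'fovy': 47.43231853849064, 'cx': 279.9388209486137, 'cy': 217.16651119693856, 'pose': array([[ 0.01839719,  0.97734582, -0.21084757,  0.24749976],
       [-0.99981319,  0.01923319,  0.00191476, -0.02815536],
       [ 0.00592665,  0.21077295,  0.97751708,  1.48736576],
       [ 0.        ,  0.        ,  0.        ,  1.        ]])}
```

View pics/scene0.png

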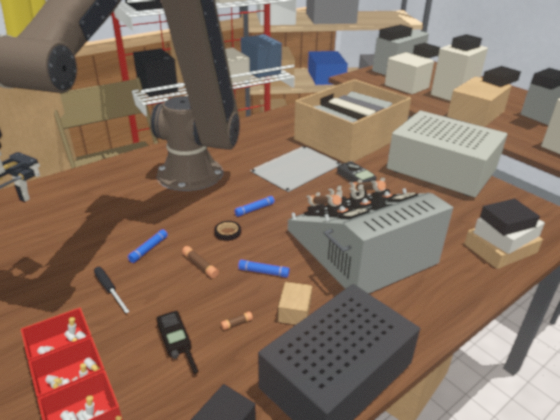

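View pics/top0.png

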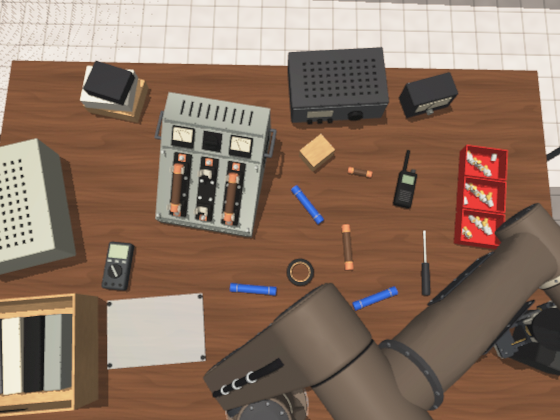

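Top view: the empty holder is the middle one, at about (205,188). The full holders are at (178,185) and (232,193). Candidates for the large fuse:
- Brown, copper-capped, about (347,247) top and (200,262) scene: matches the description.
- Small brown fuse at (360,172): a bystander.
- Blue look-alikes at (307,204), (253,289) and (376,298): not meant.

I choose (347,247) and check it in a crop.

```bash
python3 - <<'E'
import cv2,numpy as np
t=cv2.imread("pics/top0.png"); s=cv2.imread("pics/scene0.png")
a=cv2.resize(t[85:245,145:285],None,fx=3.5,fy=3.5,interpolation=cv2.INTER_CUBIC)[:560]
b=cv2.resize(t[215:280,315:380],None,fx=4,fy=4,interpolation=cv2.INTER_CUBIC)
c=cv2.resize(s[235:290,170:230],None,fx=4,fy=4,interpolation=cv2.INTER_CUBIC)
o=np.zeros((560,800,3),np.uint8);o[:a.shape[0],:a.shape[1]]=a;o[:260,500:760]=b;o[300:520,500:740]=c
cv2.imwrite("pics/crop0.png",o)
d=cv2.resize(s[165:290,280:460],None,fx=4.4,fy=4.4,interpolation=cv2.INTER_CUBIC)
cv2.imwrite("pics/crop1.png",d)
E
```

```text
(no output)
```

View pics/crop0.png

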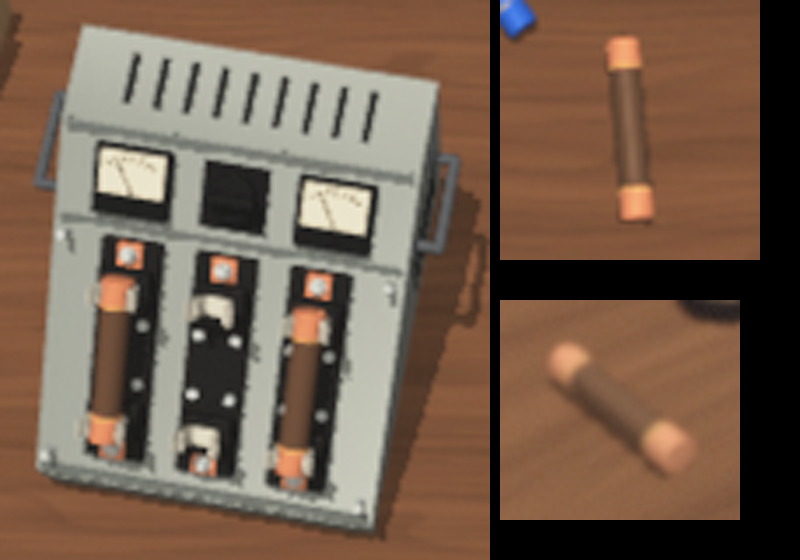

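View pics/crop1.png

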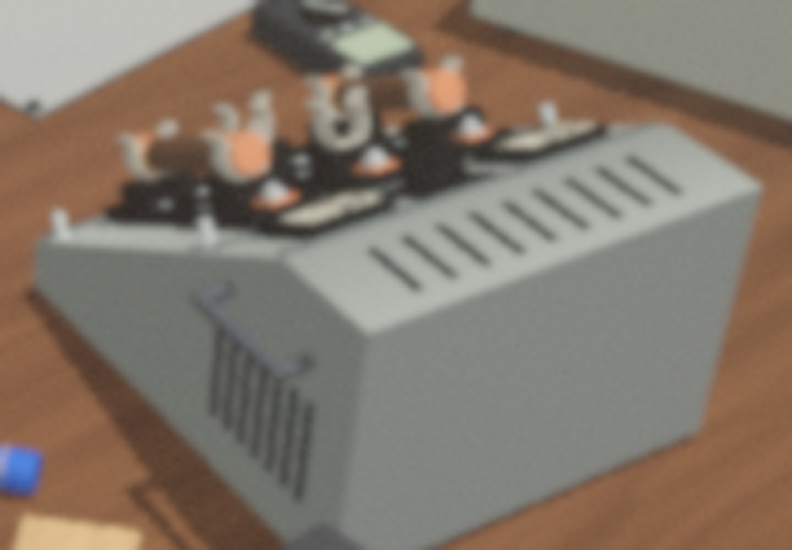

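The crop confirms it: a brown barrel with two copper caps, much longer than the small fuse. The middle holder is empty. Next I measure.

```bash
cat >h.py <<'E'
import numpy as np,cv2
from plant import *
def ray(c,u,v):
    f=c["image"].shape[0]/2/np.tan(np.radians(c["fovy"]/2))
    d=np.array([(u-c["cx"])/f,-(v-c["cy"])/f,-1.]);return c["pose"][:3,3],c["pose"][:3,:3]@d
def onz(c,u,v,z):
    o,d=ray(c,u,v);return o+d*(z-o[2])/d[2]
def proj(c,p):
    f=c["image"].shape[0]/2/np.tan(np.radians(c["fovy"]/2))
    q=c["pose"][:3,:3].T@(np.array(p)-c["pose"][:3,3]);return c["cx"]+f*q[0]/-q[2],c["cy"]-f*q[1]/-q[2]
def tri(a,b):
    (o1,d1),(o2,d2)=a,b
    s=np.linalg.lstsq(np.c_[d1,-d2],o2-o1,rcond=None)[0]
    p,q=o1+s[0]*d1,o2+s[1]*d2;return (p+q)/2,np.linalg.norm(p-q)
def masks(img):
    h=cv2.cvtColor(img,cv2.COLOR_RGB2HSV).astype(int);H,S,V=[h[...,i] for i in range(3)]
    cop=((H<16)&(S>95)&(V>170)).astype(np.uint8)
    return cop,h
def blobs(m,mn=15):
    n,l,st,ce=cv2.connectedComponentsWithStats(m)
    return [(ce[i].round(2),st[i][4],st[i][:4]) for i in range(1,n) if st[i][4]>=mn]
E
python3 - <<'E'
from h import *
for n in("top","scene"):
    c=capture(n);cop,h=masks(c["image"]);print(n)
    for b in blobs(cop): print(b)
    if n=="top":
        for p in [(178,190),(232,193),(347,247),(205,200),(190,230),(370,230)]: print(p,h[p[1],p[0]])
    np.savez(f"{n}.npz",**c)
E
```

```text
top
(array([482.52, 180.6 ]), np.int32(1215), array([463, 144,  45,  70], dtype=int32))
(array([182.9 , 156.75]), np.int32(20), array([179, 154,   7,   8], dtype=int32))
(array([208.76, 161.  ]), np.int32(21), array([205, 159,   8,   6], dtype=int32))
(array([177.16, 168.39]), np.int32(67), array([174, 164,   8,  10], dtype=int32))
(array([350.5, 169.5]), np.int32(32), array([348, 167,   6,   6], dtype=int32))
(array([368.9 , 173.34]), np.int32(29), array([366, 171,   6,   6], dtype=int32))
(array([232.23, 177.8 ]), np.int32(65), array([229, 174,   8,   9], dtype=int32))
(array([504.65, 197.2 ]), np.int32(65), array([501, 181,   6,  32], dtype=int32))
(array([173.73, 207.58]), np.int32(55), array([170, 203,   9,  10], dtype=int32))
(array([478.01, 230.51]), np.int32(624), array([461, 209,  37,  37], dtype=int32))
(array([227.38, 216.53]), np.int32(53), array([224, 213,   9,   8], dtype=int32))
(array([501.83, 215.17]), np.int32(18), array([497, 213,   9,   8], dtype=int32))
(array([345.5, 227.5]), np.int32(60), array([342, 224,   8,   8], dtype=int32))
(array([348.48, 265.03]), np.in
[... 407 characters left out ...]
 array([332, 195,   9,  10], dtype=int32))
(array([186.38, 249.43]), np.int32(63), array([182, 246,  10,   9], dtype=int32))
(array([211.62, 270.32]), np.int32(99), array([206, 265,  12,  12], dtype=int32))
(array([ 67.44, 370.58]), np.int32(3356), array([ 20, 307,  99, 113], dtype=int32))
(array([248.03, 315.21]), np.int32(58), array([244, 311,   9,   9], dtype=int32))
(array([ 70.53, 319.33]), np.int32(36), array([ 66, 316,  11,  11], dtype=int32))
(array([225.34, 323.59]), np.int32(58), array([221, 320,   9,   8], dtype=int32))
(array([ 77.62, 328.5 ]), np.int32(34), array([ 75, 324,   7,   9], dtype=int32))
(array([117.11, 416.61]), np.int32(18), array([114, 415,   8,   5], dtype=int32))
```

```bash
python3 - <<'E'
from h import *
c=np.load("top.npz");c={k:c[k] for k in c};s=np.load("scene.npz");s={k:s[k] for k in s}
for c_ in (c,s):
  for k in("fovy","cx","cy"): c_[k]=float(c_[k])
# fuse caps
a=onz(c,345.5,227.5,.0135);b=onz(c,348.48,265.03,.0135)
print("fuse top",a,b,(a+b)/2,np.linalg.norm(a-b),np.degrees(np.arctan2(*(a-b)[1::-1])))
a2=onz(s,186.38,249.43,.0135);b2=onz(s,211.62,270.32,.0135)
print("fuse scene",a2,b2,(a2+b2)/2,np.linalg.norm(a2-b2))
cop,h=masks(c["image"])
br=((h[...,0]>=5)&(h[...,0]<=18)&(h[...,1]>85)&(h[...,2]>60)).astype(np.uint8)
S=[]
for (x0,x1,y0,y1) in [(166,188,160,216),(219,243,168,226)]:
    m=np.zeros_like(br);m[y0:y1,x0:x1]=br[y0:y1,x0:x1]
    m2=m&(1-cop)
    m2=cv2.morphologyEx(m2,cv2.MORPH_OPEN,np.ones((5,5),np.uint8))
    bl=max(blobs(m2),key=lambda t:t[1]);print(bl); S.append(onz(c,*bl[0],.144))
S=np.array(S);print("seats via barrel",S,np.linalg.norm(S[0]-S[1]));d=S[0]-S[1];yaw=np.arctan2(-d[0],d[1]);print("mid",S.mean(0),np.degrees(yaw))
# via caps (visible part), upper z .173, lower .115
for u,l in [((177.16,168.39),(173.73,207.58)),((232.23,177.8),(227.38,216.53))]:
    A=onz(c,*u,.173);B=onz(c,*l,.115);d=A-B;print("caps",A,B,(A+B)/2,np.linalg.norm(d),np.degrees(np.arctan2(d[1],d[0])))
# box corners crop0 -> full px
def px(x,y):return 145+x/3.5,85+y/3.5
P=[onz(c,*px(*p),z) for p,z in [((82,28),.201),((438,82),.201),((38,470),.045),((372,530),.045)]]
for p in P:print(p.round(4))
bl,brr,fl,fr=P
print(np.linalg.norm(bl-brr),np.linalg.norm(fl-fr),((bl+brr)/2-(fl+fr)/2),(bl+brr+fl+fr)/4)
cv2.imwrite("pics/br.png",255*br[80:240,140:290])
E
```

```text
fuse top [ 0.53625193 -0.23761768  0.0135    ] [ 0.41829843 -0.24558888  0.0135    ] [ 0.47727518 -0.24160328  0.0135    ] 0.11822254270912146 3.866121316491509
fuse scene [ 0.40737207 -0.24207224  0.0135    ] [ 0.52995247 -0.2331188   0.0135    ] [ 0.46866227 -0.23759552  0.0135    ] 0.12290695013922812
(array([175.72, 188.49]), np.int32(247), array([171, 174,  10,  30], dtype=int32))
(array([229.95, 197.55]), np.int32(242), array([225, 183,  11,  30], dtype=int32))
seats via barrel [[0.6166077  0.27386536 0.144     ]
 [0.59256767 0.11515942 0.144     ]] 0.1605163507095226
mid [0.60458768 0.19451239 0.144     ] -8.613416589416941
caps [0.66849023 0.26706183 0.173     ] [0.56624241 0.28249202 0.115     ] [0.61736632 0.27477693 0.144     ] 0.11856098331657591 -8.581733973205123
caps [0.6435505 0.1079039 0.173    ] [0.54239034 0.12346743 0.115     ] [0.59297042 0.11568567 0.144     ] 0.11764183653117341 -8.746399723774337
[0.8884 0.3008 0.201 ]
[0.8463 0.0036 0.201 ]
[0.5444 0.3509 0.045 ]
[0.4966 0.0555 0.045 ]
0.30013598306506706 0.2991673494653058 [ 0.34682957 -0.05102225  0.156     ] [0.69393734 0.17769679 0.123     ]
```

```bash
python3 - <<'E'
from h import *
def L(n):
    c=dict(np.load(n));
    for k in("fovy","cx","cy"): c[k]=float(c[k])
    return c
c=L("top.npz");s=L("scene.npz")
y=np.radians(-8.65);ux=np.array([np.cos(y),np.sin(y),0]);uy=np.array([-np.sin(y),np.cos(y),0]);uz=np.array([0,0,1.])
M=np.array([.6049,.195,.144]);u=ux*.866+uz*.5
for k in(-1,1):print("cap end",proj(s,M+k*.08*uy+.07*u))
O=M+.091*ux-.144*uz
for x,yy,z in [(.175,.15,.201),(.175,-.15,.201),(.175,-.15,0),(.095,-.15,.201),(-.175,-.15,.045),(-.175,.15,.045)]:
    print((x,yy,z),np.round(proj(s,O+x*ux+yy*uy+z*uz),1),np.round(proj(c,O+x*ux+yy*uy+z*uz),1))
for p in [(.536,-.2376,.0135),(.4183,-.2456,.0135)]:print(np.round(proj(s,p),1))
# small fuse, both views
for n,cc,ps in(("t",c,[(350.5,169.5),(368.9,173.34)]),("s",s,[(248.03,315.21),(225.34,323.59)])):
    A,B=[onz(cc,*p,.0105) for p in ps];print(n,(A+B)/2,np.linalg.norm(A-B))
E
```

```text
cap end (np.float64(335.98915181657185), np.float64(198.72429167398874))
cap end (np.float64(380.7122483371273), np.float64(184.41113787019398))
(0.175, 0.15, 0.201) [451.9 206.1] [167.6  92.3]
(0.175, -0.15, 0.201) [362.6 239.6] [269.1 108.7]
(0.175, -0.15, 0) [354.1 300. ] [270.1 135. ]
(0.095, -0.15, 0.201) [342.9 222.5] [264.2 134.4]
(-0.175, -0.15, 0.045) [286.7 218.7] [250.1 235.5]
(-0.175, 0.15, 0.045) [363.8 193.7] [154.2 219.3]
[211.4 272.1]
[187.2 251.8]
t [ 0.72228404 -0.2858667   0.0105    ] 0.06042862574541945
s [ 0.71990645 -0.27983509  0.0105    ] 0.06088322211094658
```

```bash
python3 - <<'E'
import cv2
s=cv2.imread("pics/scene0.png")
cv2.imwrite("pics/crop2.png",cv2.resize(s[180:300,280:460],None,fx=4,fy=4,interpolation=cv2.INTER_CUBIC))
E
```

```text
(no output)
```

View pics/crop2.png

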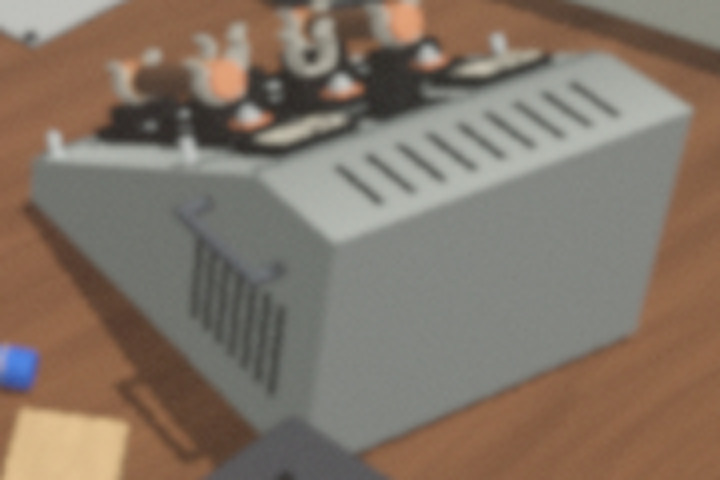

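```bash
python3 - <<'E'
from h import *
def L(n):
    c=dict(np.load(n));
    for k in("fovy","cx","cy"): c[k]=float(c[k])
    return c
c=L("top.npz");s=L("scene.npz")
for cc,w in((c,(335,360,215,280)),(s,(172,230,238,288))):
  x0,x1,y0,y1=w
  im=cc["image"][y0:y1,x0:x1].astype(int)
  for name,m in (("R>150",im[...,0]>150),("R>165",im[...,0]>165),("R>180",im[...,0]>180)):
    bl=sorted(blobs(m.astype(np.uint8),20),key=lambda t:-t[1])[:2]
    pts=[b[0]+[x0,y0] for b in bl]
    A,B=[onz(cc,*p,.0135) for p in pts];print(name,[p.round(1) for p in pts],[b[1] for b in bl],((A+B)/2).round(4),np.linalg.norm(A-B).round(4))
  bar=blobs((im[...,0]-im[...,2]<75).astype(np.uint8),40);print([(b[0]+[x0,y0],b[1]) for b in bar],[onz(cc,*(b[0]+[x0,y0]),.0135).round(4) for b in bar])
  print(im[12,:,0] if cc is c else im[32,:,0]); print(im[32,:] .tolist() if cc is c else '')
E
```

```text
R>150 [array([348.7, 265.1]), array([345.5, 227.8])] [np.int32(75), np.int32(73)] [ 0.4767 -0.2419  0.0135] 0.1174
R>165 [array([348.5, 265. ]), array([345.5, 227.6])] [np.int32(66), np.int32(62)] [ 0.4771 -0.2416  0.0135] 0.1178
R>180 [array([345.5, 227.7]), array([348.7, 265. ])] [np.int32(61), np.int32(61)] [ 0.4771 -0.242   0.0135] 0.1175
[(array([347.05, 238.55]), np.int32(1061)), (array([346.55, 272.85]), np.int32(323))] [array([ 0.5012, -0.2421,  0.0135]), array([ 0.3941, -0.2394,  0.0135])]
[131 132 131 131 131 132 163 206 228 238 243 244 240 229 186 138 134 134
 135 134 134 134 134 135 135]
[[130, 87, 61], [129, 86, 60], [130, 86, 60], [129, 87, 60], [129, 87, 61], [130, 87, 61], [129, 86, 59], [129, 87, 61], [107, 73, 52], [97, 69, 52], [111, 79, 59], [127, 93, 70], [135, 100, 77], [128, 93, 70], [115, 82, 60], [101, 72, 54], [111, 75, 55], [127, 85, 59], [130, 87, 60], [130, 86, 60], [130, 87, 60], [130, 86, 60], [130, 87, 61], [130, 87, 60], [130, 86, 60]]
R>150 [array([212.1, 270.7]), array([186.4, 249.3])] [np.int32(132), np.int32(87)] [ 0.4695 -0.2373  0.0135] 0.1255
R>165 [array([211.6, 270.4]), array([186.4, 249.3])] [np.int32(106), np.int32(67)] [ 0.4686 -0.2375  0.0135] 0.1236
R>180 [array([211.2, 269.6]), array([186.7, 249.3])] [np.int32(70), np.int32(53)] [ 0.467  -0.2368  0.0135] 0.1197
[(array([200.64, 262.67]), np.int32(2568))] [array([ 0.4836, -0.2401,  0.0135])]
[144 143 141 139 139 137 136 135 133 133 133 132 134 135 138 139 141 140
 139 140 139 138 138 137 138 137 134 124 111  98  89  88 104 139 177 202
 216 225 230 233 232 226 216 201 188 175 160 148 142 141 139 139 142 141
 141 142 141 140]
```

```bash
cat >>h.py <<'E'
from scipy.spatial.transform import Rotation as Ro
def go(xyz,heady):
    s=get_state();R=Ro.from_euler("xyz",s["eef_rot"],degrees=True).as_matrix()
    d=np.array(xyz)-s["tcp_pos"]; hy=np.degrees(np.arctan2(R[1,1],R[0,1]))
    print("t",s["time_s"],"p",s["tcp_pos"].round(4),"x",R[:,0].round(3),"heady",hy.round(2),"w",s["gripper_width"])
    print("F",s["contact_force"].round(1),"j",s["joints"].round(0))
    dw=(heady-hy+90)%180-90
    # x down: turning about tool x by +a changes heading by -a
    print("tool shift",(R.T@d).round(4),"world",d.round(4),"heading chg",dw.round(2),"roll rad total",np.radians(-dw).round(4),"tool shift after roll-first",(Ro.from_euler("z",dw,degrees=True).as_matrix()@R).T@d)
E
python3 -c "
from h import *
go([.477,-.242,.10],93.9)"
```

```text
t 0.2 p [ 0.2394 -0.6308  0.226 ] x [-0.     0.001 -1.   ] heady 110.78 w 0.08770387918639799
F [-0.2  0.4 -1.1] j [-53.  21.   1.  -0. -70. -17.]
tool shift [0.1262 0.2791 0.3601] world [ 0.2376  0.3888 -0.126 ] heading chg -16.88 roll rad total 0.2946 tool shift after roll-first [0.12633195 0.37159397 0.26350686]
```

```bash
python3 -m creep '{"jaw":[-1,-1,-1,-1,-1,-1,-1,-1,-1,-1],"translation":[[0,0,0],[0,0,0],[0,0,0],[0.006,0.038,0.027],[0.006,0.038,0.027],[0.006,0.038,0.027],[0.006,0.038,0.027],[0.006,0.038,0.027],[0.006,0.038,0.027],[0.006,0.038,0.027]],"roll":[0.098,0.098,0.098,0,0,0,0,0,0,0]}' && python3 -c "
from h import *
go([.477,-.242,.10],93.9)"
```

```text
time_s: 1.2
tcp_pos: [0.4104, -0.351, 0.1845]
eef_rot: [-17.5, 90.0, -13.6]
contact_force: [1.3, -0.8, -0.1]
gripper_width: 0.0877
t 1.2 p [ 0.4104 -0.351   0.1845] x [ 0. -0. -1.] heady 93.94 w 0.08768482365391445
F [ 1.3 -0.8 -0.1] j [-20.  10. -20.  -0. -60. -66.]
tool shift [0.0845 0.1041 0.0739] world [ 0.0666  0.109  -0.0845] heading chg -0.04 roll rad total 0.0006 tool shift after roll-first [0.08446941 0.10419122 0.07383297]
```

```bash
python3 -m creep '{"jaw":[-1,-1,-1,-1,-1,-1,-1,-1,-1,-1],"translation":[[0.019,0.026,0.0185],[0.019,0.026,0.0185],[0.019,0.026,0.0185],[0.019,0.026,0.0185],[0.02,0,0],[0.02,0,0],[0,0,0],[0,0,0],[0,0,0],[0,0,0]],"roll":[0,0,0,0,0,0,0,0,0,0]}' && python3 -c "
from h import *
go([.477,-.242,.0035],93.9)"
```

```text
time_s: 2.2
tcp_pos: [0.4771, -0.2442, 0.0697]
eef_rot: [-13.8, 89.9, -9.9]
contact_force: [0.4, 0.6, 0.7]
gripper_width: 0.0875
t 2.2 p [ 0.4771 -0.2442  0.0697] x [ 0.002 -0.    -1.   ] heady 93.92 w 0.08752378886836
F [0.4 0.6 0.7] j [ -6.  17. -28.   0. -45. -80.]
tool shift [ 0.0662  0.0022 -0.    ] world [-0.0001  0.0022 -0.0662] heading chg -0.02 roll rad total 0.0004 tool shift after roll-first [ 6.61906792e-02  2.23275478e-03 -4.29001162e-05]
```

```bash
python3 -m creep '{"jaw":[-1,-1,-1,-1,-1,-1,1,1,1,1],"translation":[[0.018,0.002,0],[0.018,0,0],[0.018,0,0],[0.011,0,0],[0,0,0],[0,0,0],[0,0,0],[0,0,0],[0,0,0],[0,0,0]],"roll":[0,0,0,0,0,0,0,0,0,0]}' 20 && python3 -c "
from h import *
go([.477,-.242,.0035],93.9)"
```

```text
time_s: 3.2
tcp_pos: [0.4765, -0.2419, 0.0039]
eef_rot: [-12.0, 90.0, -8.1]
contact_force: [0.3, -0.4, 0.3]
gripper_width: 0.0613
t 3.2 p [ 0.4765 -0.2419  0.0039] x [ 0.001 -0.    -1.   ] heady 93.95 w 0.061323541600160104
F [ 0.3 -0.4  0.3] j [ -6.  22. -32.   0. -36. -80.]
tool shift [ 0.0004 -0.0002  0.0005] world [ 0.0005 -0.0001 -0.0004] heading chg -0.05 roll rad total 0.0008 tool shift after roll-first [ 0.00042559 -0.00016552  0.00045536]
```

```bash
python3 -m creep '{"jaw":[1,1,1,1,1,1,1,1,1,1],"translation":[[0,0,0],[0,0,0],[0,0,0],[0,0,0],[0,0,0],[0,0,0],[0,0,0],[-0.03,0,0],[-0.04,0,0],[-0.04,0,0]],"roll":[0,0,0,0,0,0,0,0,0,0]}' 20 && python3 -c "
from h import *
go([.477,-.242,.24],81.35)"
```

```text
time_s: 4.2
tcp_pos: [0.4755, -0.2417, 0.1142]
eef_rot: [167.5, 89.9, 171.4]
contact_force: [0.9, -1.3, -2.1]
gripper_width: 0.0266
t 4.2 p [ 0.4755 -0.2417  0.1142] x [-0.002  0.    -1.   ] heady 93.94 w 0.02657431872874822
F [ 0.9 -1.3 -2.1] j [ -6.  13. -26.  -0. -51. -80.]
tool shift [-0.1258 -0.0003  0.0012] world [ 0.0015 -0.0003  0.1258] heading chg -12.59 roll rad total 0.2197 tool shift after roll-first [-1.25789058e-01  1.46743237e-05  1.26248230e-03]
```

```bash
cat >>h.py <<'E'
yw=np.radians(-8.65);UX=np.array([np.cos(yw),np.sin(yw),0]);UY=np.array([-np.sin(yw),np.cos(yw),0]);UZ=np.array([0,0,1.])
SEAT=np.array([.6049,.195,.144]);U=UX*np.cos(np.pi/6)+UZ*.5;N=-UX*.5+UZ*np.cos(np.pi/6)
def sl(a,b,c=0):return SEAT+a*U+c*UY+b*N
def slinv(p):
    d=np.array(p)-SEAT;return np.array([d@U,d@UY,d@N])
E
python3 -c "
from h import *
t=sl(.0076,.0455)-[0,0,.0096];print(t)
go([t[0],t[1],.26],81.35)"
```

```text
[0.5889157  0.19743167 0.17760416]
t 4.2 p [ 0.4755 -0.2417  0.1142] x [-0.002  0.    -1.   ] heady 93.94 w 0.02657431872874822
F [ 0.9 -1.3 -2.1] j [ -6.  13. -26.  -0. -51. -80.]
tool shift [-0.1459  0.4304  0.143 ] world [0.1134 0.4392 0.1458] heading chg -12.59 roll rad total 0.2197 tool shift after roll-first [-0.14567228  0.45128922  0.04577384]
```

```bash
python3 -m creep '{"jaw":[1,1,1,1,1,1,1,1,1,1],"translation":[[-0.03,0,0],[-0.03,0,0],[-0.03,0.02,0],[-0.03,0.03,0.004],[-0.025,0.035,0.004],[0,0.04,0.004],[0,0.04,0.004],[0,0.04,0.004],[0,0.04,0.004],[0,0.04,0.004]],"roll":[0.11,0.11,0,0,0,0,0,0,0,0]}' 20 && python3 -c "
from h import *
t=sl(.0076,.0455)-[0,0,.0096]
go([t[0],t[1],.26],81.35)"
```

```text
time_s: 5.2
tcp_pos: [0.5467, 0.0373, 0.2584]
eef_rot: [165.9, 90.0, 157.2]
contact_force: [0.3, -0.0, -1.0]
gripper_width: 0.0264
t 5.2 p [0.5467 0.0373 0.2584] x [-0.  0. -1.] heady 81.34 w 0.026423948289495784
F [ 0.3 -0.  -1. ] j [  24.    7.  -13.   -0.  -70. -123.]
tool shift [-0.0016  0.1647  0.0176] world [0.0422 0.1601 0.0016] heading chg 0.01 roll rad total -0.0002 tool shift after roll-first [-0.00160096  0.1646465   0.01765316]
```

```bash
python3 -m creep '{"jaw":[1,1,1,1,1,1,1,1,1,1],"translation":[[0,0.04,0.0044],[0,0.04,0.0044],[0,0.04,0.0044],[0,0.03,0.0044],[0,0.0126,0],[0,0,0],[0,0,0],[0,0,0],[0,0,0],[0,0,0]],"roll":[0,0,0,0,0,0,0,0,0,0]}' 20 && python3 - <<'E'
from h import *
t=sl(.0076,.0455)-[0,0,.0096]
go(t,81.35)
for n in("top","scene"):
    c=capture(n);np.savez(n+"1.npz",**c);im=c["image"][:,:,::-1]
    w=im[75:250,130:300] if n=="top" else im[90:260,250:440]
    cv2.imwrite(f"pics/{n}1.png",cv2.resize(w,None,fx=3.4,fy=3.4,interpolation=cv2.INTER_CUBIC))
E
```

```text
time_s: 6.2
tcp_pos: [0.5888, 0.193, 0.2589]
eef_rot: [49.3, 90.0, 40.6]
contact_force: [-0.5, -0.5, -1.4]
gripper_width: 0.0263
t 6.2 p [0.5888 0.193  0.2589] x [ 0.  0. -1.] heady 81.29 w 0.02627572528998145
F [-0.5 -0.5 -1.4] j [  36.   14.   -4.   -0.  -72. -135.]
tool shift [ 0.0813  0.0044 -0.0006] world [ 0.0001  0.0044 -0.0813] heading chg 0.06 roll rad total -0.0011 tool shift after roll-first [ 0.08129301  0.00436023 -0.00056822]
```

View pics/top1.png

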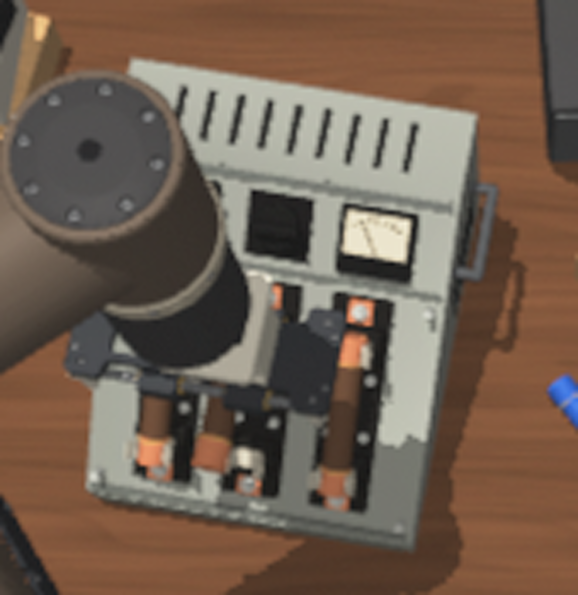

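View pics/scene1.png

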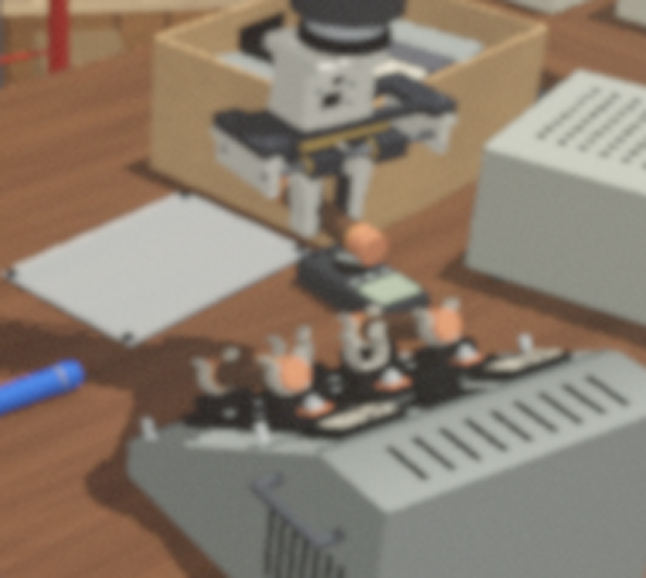

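```bash
python3 - <<'E'
from h import *
def L(n):
    c=dict(np.load(n));
    for k in("fovy","cx","cy"): c[k]=float(c[k])
    return c
c=L("top1.npz");s=L("scene1.npz")
for b in blobs(masks(s["image"])[0]):
    if 320<b[0][0]<400 : print("s",b)
for b in blobs(masks(c["image"])[0]):
    if 150<b[0][0]<250: print("t",b)
T=np.array([.5888,.193,.2685])
print("pred s far end",proj(s,T+.07*UX),"far cap mid",proj(s,T+.058*UX),"t near end",proj(c,T-.07*UX),"near cap mid",proj(c,T-.058*UX))
for dx in(-.005,.005):print(proj(s,T+(.07+dx)*UX),proj(c,T-(.07+dx)*UX))
for dz in(-.005,.005):print(proj(s,T+(.07)*UX+[0,0,dz]))
im=c["image"][190:220,180:206]; print(cv2.cvtColor(im,cv2.COLOR_RGB2HSV)[:, 12].tolist())
cv2.imwrite("pics/ncap.png",cv2.resize(im[:,:,::-1],None,fx=16,fy=16,interpolation=cv2.INTER_NEAREST))
E
```

```text
s (array([357.45, 159.96]), np.int32(89), array([352, 155,  11,  12], dtype=int32))
s (array([381.08, 184.77]), np.int32(64), array([377, 180,   9,  10], dtype=int32))
s (array([335.95, 198.95]), np.int32(64), array([332, 194,   9,  10], dtype=int32))
t (array([232.89, 178.02]), np.int32(53), array([230, 174,   7,   9], dtype=int32))
t (array([173.73, 207.58]), np.int32(55), array([170, 203,   9,  10], dtype=int32))
pred s far end (np.float64(359.70555191358164), np.float64(163.19673748366924)) far cap mid (np.float64(357.0441522300962), np.float64(161.34401083010943)) t near end (np.float64(190.39111478631958), np.float64(212.00313220780134)) near cap mid (np.float64(191.3433987447471), np.float64(207.5958241570431))
(np.float64(358.5926056386321), np.float64(162.42196275127029)) (np.float64(190.78836379280082), np.float64(210.16460628396703))
(np.float64(360.8243060305066), np.float64(163.97555533055953)) (np.float64(189.99320100285337), np.float64(213.84473481578198))
(np.float64(359.5106351479503), np.float64(164.79138649544578))
(np.float64(359.9012911719128), np.float64(161.59535951162806))
[[150, 3, 85], [9, 34, 76], [12, 110, 74], [11, 112, 75], [12, 112, 75], [12, 111, 76], [12, 113, 77], [11, 111, 78], [12, 114, 78], [12, 109, 77], [11, 110, 79], [11, 110, 79], [13, 127, 104], [13, 139, 149], [12, 143, 170], [9, 143, 168], [10, 143, 166], [10, 144, 166], [9, 144, 168], [9, 144, 165], [9, 142, 163], [10, 143, 157], [9, 141, 137], [12, 77, 136], [21, 30, 170], [33, 17, 181], [33, 17, 181], [33, 17, 181], [35, 18, 183], [35, 18, 182]]
```

View pics/ncap.png

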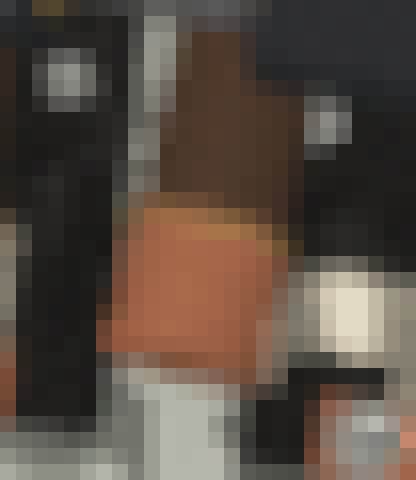

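```bash
python3 -m creep '{"jaw":[1,1,1,1,1,1,1,1,1,1],"translation":[[0.01,0.006,0],[0.015,0,0],[0.015,0,0],[0.015,0,0],[0.01,0,0],[0,0,0],[0,0,0],[0,0,0],[0,0,0],[0,0,0]],"roll":[0,0,0,0,0,0,0,0,0,0]}' 15 && python3 - <<'E'
from h import *
t=sl(.0076,.0455,.0015)-[0,0,.0096]
go(t,81.35)
for n in("top","scene"):
    c=capture(n);np.savez(n+"2.npz",**c);im=c["image"][:,:,::-1]
    w=im[150:240,160:250] if n=="top" else im[130:230,300:400]
    cv2.imwrite(f"pics/{n}2.png",cv2.resize(w,None,fx=6,fy=6,interpolation=cv2.INTER_CUBIC))
E
```

```text
time_s: 7.3
tcp_pos: [0.59, 0.1998, 0.1942]
eef_rot: [40.8, 89.9, 32.2]
contact_force: [0.4, 0.4, -2.5]
gripper_width: 0.0268
t 7.3 p [0.59   0.1998 0.1942] x [ 0.001  0.001 -1.   ] heady 81.34 w 0.02676221713090006
F [ 0.4  0.4 -2.5] j [  37.   17.   -9.    0.  -64. -135.]
tool shift [ 0.0166 -0.0011 -0.0007] world [-0.0008 -0.0009 -0.0166] heading chg 0.01 roll rad total -0.0002 tool shift after roll-first [ 0.01658154 -0.00106041 -0.00069714]
```

View pics/top2.png

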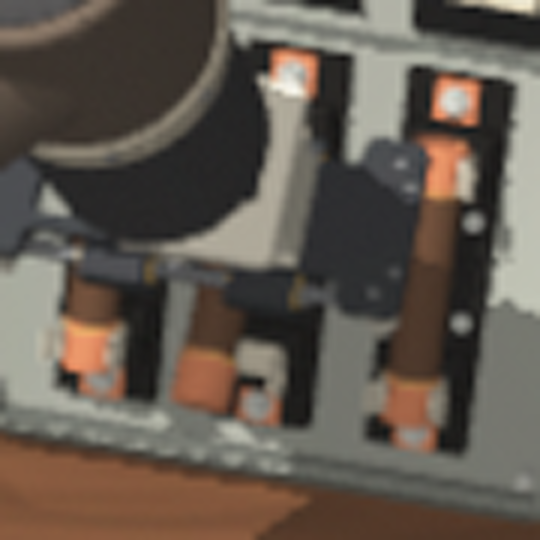

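View pics/scene2.png

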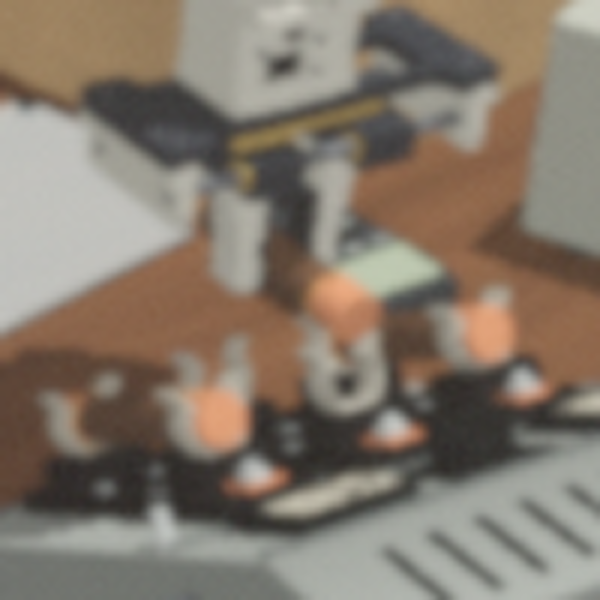

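```bash
python3 - <<'E'
from h import *
def L(n):
    c=dict(np.load(n));
    for k in("fovy","cx","cy"): c[k]=float(c[k])
    return c
c=L("top2.npz");s=L("scene2.npz")
T=np.array([.59,.1998,.2038])
for dy in (-.003,0,.003):
  print(dy,"t end",proj(c,T-.07*UX+dy*UY),"bound",proj(c,T-.046*UX+dy*UY),"s end",proj(s,T+.07*UX+dy*UY))
im=c["image"]
for r in range(206,219):
  row=im[r,186:206].astype(int); w=row[:,0]-row[:,2]; w=np.where(w>60,w,0); print(r,(w*np.arange(186,206)).sum()/max(w.sum(),1), w.tolist())
for b in blobs(masks(s["image"])[0]):
    if 320<b[0][0]<400 : print("s",b)
h=cv2.cvtColor(s["image"],cv2.COLOR_RGB2HSV).astype(int)
m=((h[...,0]<16)&(h[...,1]>95)&(h[...,2]>130)).astype(np.uint8)
for b in blobs(m[130:230,300:400]): print(b[0]+[300,130],b[1],b[2])
E
```

```text
-0.003 t end (np.float64(193.18712791416053), np.float64(216.92856108232886)) bound (np.float64(194.98574188941717), np.float64(208.53634550245226)) s end (np.float64(358.3805921470158), np.float64(183.01119598584648))
0 t end (np.float64(192.1155500195882), np.float64(216.74710783604215)) bound (np.float64(193.9181183159946), np.float64(208.35615261368287)) s end (np.float64(359.2244042588806), np.float64(182.74908575917277))
0.003 t end (np.float64(191.04411825288435), np.float64(216.56567933399128)) bound (np.float64(192.85063977739065), np.float64(208.1759842038062)) s end (np.float64(360.0666494726362), np.float64(182.48746225224724))
206 0.0 [0, 0, 0, 0, 0, 0, 0, 0, 0, 0, 0, 0, 0, 0, 0, 0, 0, 0, 0, 0]
207 0.0 [0, 0, 0, 0, 0, 0, 0, 0, 0, 0, 0, 0, 0, 0, 0, 0, 0, 0, 0, 0]
208 192.91944444444445 [0, 0, 0, 0, 0, 75, 78, 73, 69, 65, 0, 0, 0, 0, 0, 0, 0, 0, 0, 0]
209 193.49855072463768 [0, 0, 0, 0, 69, 89, 92, 95, 95, 94, 86, 70, 0, 0, 0, 0, 0, 0, 0, 0]
210 193.97368421052633 [0, 0, 0, 0, 79, 89, 93, 95, 94, 93, 92, 86, 77, 0, 0, 0, 0, 0, 0, 0]
211 193.90262172284645 [0, 0, 0, 0, 87, 
[... 364 characters left out ...]
79, 88, 93, 95, 92, 90, 86, 82, 74, 0, 0, 63, 0, 0, 0, 0, 0]
216 193.00277777777777 [0, 0, 0, 69, 78, 84, 86, 86, 85, 84, 79, 69, 0, 0, 0, 0, 0, 0, 0, 0]
217 194.57243816254416 [0, 0, 0, 0, 0, 0, 0, 63, 70, 75, 75, 0, 0, 0, 0, 0, 0, 0, 0, 0]
218 205.0 [0, 0, 0, 0, 0, 0, 0, 0, 0, 0, 0, 0, 0, 0, 0, 0, 0, 0, 0, 66]
s (array([356.66, 180.25]), np.int32(73), array([352, 175,  11,  11], dtype=int32))
s (array([381.06, 184.65]), np.int32(62), array([377, 180,   9,  10], dtype=int32))
s (array([336.02, 199.02]), np.int32(63), array([332, 194,   9,  10], dtype=int32))
[380.92 170.  ] 736 [59 13 41 54]
[328.63 182.99] 507 [ 0 39 50 28]
[356.29 180.67] 102 [51 45 13 13]
[336.31 199.04] 67 [32 64 10 10]
```

```bash
python3 -m creep '{"jaw":[1,1,1,1,1,1,1,1,1,1],"translation":[[0.003,-0.0006,-0.0007],[0.003,0,0],[0.003,0,0],[0.003,0,0],[0.002,0,0],[0.002,0,0],[0.002,0,0],[0.002,0,0],[0,0,0],[0,0,0]],"roll":[0,0,0,0,0,0,0,0,0,0]}' 10 && python3 - <<'E'
from h import *
go(sl(0,.017,.002)-[0,0,.0096],81.35)
print(slinv(get_state()["tcp_pos"]+[0,0,.0096])*1000)
E
```

```text
time_s: 8.4
tcp_pos: [0.5889, 0.1991, 0.1735]
eef_rot: [-132.2, 90.0, -140.9]
contact_force: [0.0, -0.6, -1.0]
gripper_width: 0.0265
t 8.4 p [0.5889 0.1991 0.1735] x [-0. -0. -1.] heady 81.34 w 0.02651157411146667
F [ 0.  -0.6 -1. ] j [  37.   18.  -11.    0.  -62. -135.]
tool shift [0.0243 0.0003 0.008 ] world [ 0.0079 -0.0009 -0.0243] heading chg 0.01 roll rad total -0.0003 tool shift after roll-first [0.02434806 0.00033709 0.00796133]
[ 5.28445864  1.6683759  42.06569633]
```

```bash
python3 -m creep '{"jaw":[1,1,1,1,1,1,1,1,1,1],"translation":[[0.002,0,0.0004],[0.002,0,0.0004],[0.002,0,0.0004],[0.002,0,0.0005],[0.002,0,0.0005],[0.002,0,0.0006],[0.002,0,0.0006],[0,0,0],[0,0,0],[0,0,0]],"roll":[0,0,0,0,0,0,0,0,0,0]}' 10 && python3 - <<'E'
from h import *
go(sl(0,.017,.002)-[0,0,.0096],81.35)
print(slinv(get_state()["tcp_pos"]+[0,0,.0096])*1000)
for n in("top","scene"):
    c=capture(n);np.savez(n+"3.npz",**c);im=c["image"][:,:,::-1]
    w=im[170:240,160:250] if n=="top" else im[150:220,310:400]
    cv2.imwrite(f"pics/{n}3.png",cv2.resize(w,None,fx=6,fy=6,interpolation=cv2.INTER_CUBIC))
E
```

```text
time_s: 9.4
tcp_pos: [0.5923, 0.1987, 0.1596]
eef_rot: [-71.0, 90.0, -79.7]
contact_force: [-1.3, -1.3, -0.8]
gripper_width: 0.0268
t 9.4 p [0.5923 0.1987 0.1596] x [ 0. -0. -1.] heady 81.34 w 0.02677291303695096
F [-1.3 -1.3 -0.8] j [  36.   19.  -11.    0.  -60. -135.]
tool shift [0.0104 0.0002 0.0045] world [ 0.0045 -0.0004 -0.0104] heading chg 0.01 roll rad total -0.0003 tool shift after roll-first [0.010447   0.000233   0.00448853]
[ 1.33624698  1.76719547 28.2916455 ]
```

View pics/top3.png

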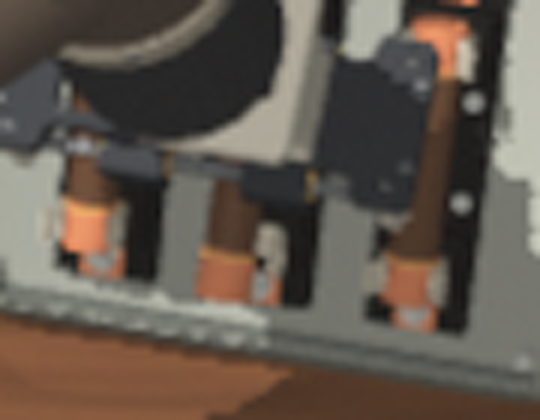

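View pics/scene3.png

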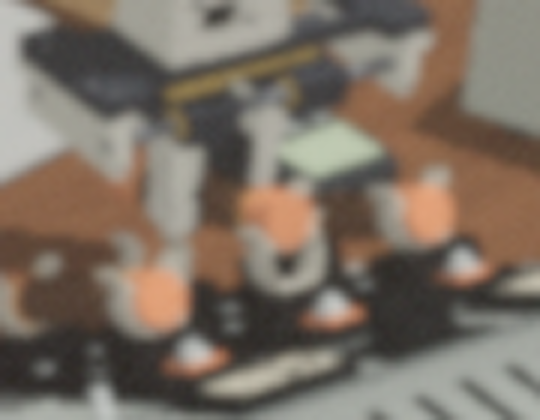

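```bash
python3 -m creep '{"jaw":[1,1,1,1,1,1,1,1,1,1],"translation":[[0.002,0,0.0008],[0.002,0,0.0008],[0.002,0,0.0008],[0.002,0,0.0008],[0.002,0,0.0008],[0,0,0],[0,0,0],[0,0,0],[0,0,0],[0,0,0]],"roll":[0,0,0,0,0,0,0,0,0,0]}' 10 && python3 - <<'E'
from h import *
go(sl(0,.017,.002)-[0,0,.0096],81.35)
print(slinv(get_state()["tcp_pos"]+[0,0,.0096])*1000)
for n in("top","scene"):
    c=capture(n);np.savez(n+"4.npz",**c);im=c["image"][:,:,::-1]
    w=im[170:240,160:250] if n=="top" else im[150:220,310:400]
    cv2.imwrite(f"pics/{n}4.png",cv2.resize(w,None,fx=6,fy=6,interpolation=cv2.INTER_CUBIC))
E
```

```text
time_s: 10.5
tcp_pos: [0.5962, 0.1981, 0.1496]
eef_rot: [158.8, 90.0, 150.2]
contact_force: [-1.1, -1.6, -1.3]
gripper_width: 0.0265
t 10.5 p [0.5962 0.1981 0.1496] x [-0.  0. -1.] heady 81.33 w 0.02649345115673913
F [-1.1 -1.6 -1.3] j [  36.   19.  -11.   -0.  -59. -135.]
tool shift [0.0004 0.0003 0.0005] world [ 0.0006  0.0002 -0.0004] heading chg 0.02 roll rad total -0.0003 tool shift after roll-first [0.00044582 0.00026871 0.00053114]
[-0.23703845  1.73128468 17.65166262]
```

View pics/top4.png

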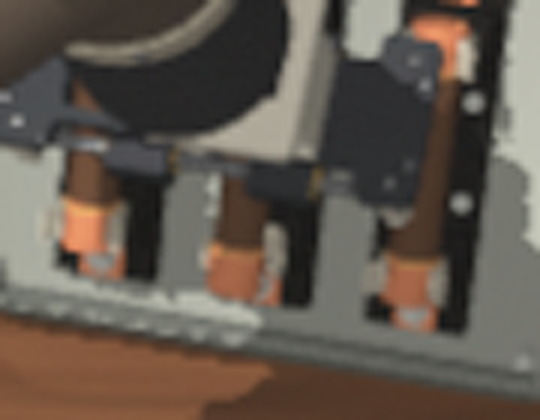

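View pics/scene4.png

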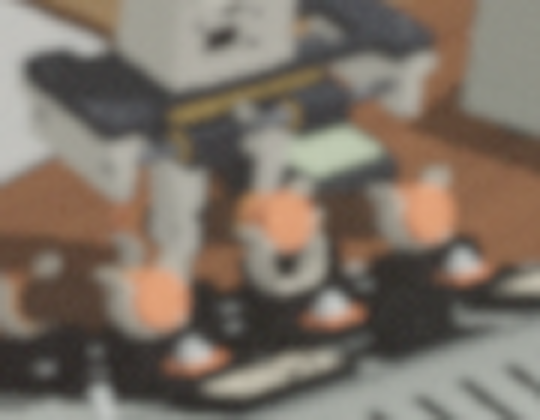

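```bash
python3 - <<'E'
from h import *
def L(n):
    c=dict(np.load(n));
    for k in("fovy","cx","cy"): c[k]=float(c[k])
    return c
c=L("top4.npz");s=L("scene4.npz")
for cc in(0,.0017):print("pred low cap: bound,end",proj(c,sl(-.046,.0175,cc)),proj(c,sl(-.07,.0175,cc)),"s end",proj(s,sl(.07,.0175,cc)))
im=c["image"]
for r in range(208,222):
  row=im[r,190:210].astype(int); w=row[:,0]-row[:,2]; print(r, w.tolist())
for b in blobs(masks(s["image"])[0]):
    if 320<b[0][0]<400 : print("s",b)
E
```

```text
pred low cap: bound,end (np.float64(199.64669235028498), np.float64(209.57971590497792)) (np.float64(198.8461035356577), np.float64(217.3588890630863)) s end (np.float64(357.584448642007), np.float64(185.44256724288675))
pred low cap: bound,end (np.float64(199.0715669271891), np.float64(209.4826371783958)) (np.float64(198.27405890096477), np.float64(217.2620423742484)) s end (np.float64(358.060623844679), np.float64(185.2935103133062))
208 [7, 7, 7, 7, 8, 15, 27, 32, 34, 33, 34, 33, 30, 26, 21, 21, 16, 9, 2, 3]
209 [7, 7, 6, 9, 14, 21, 30, 32, 34, 34, 32, 33, 30, 25, 22, 21, 18, 12, 4, 4]
210 [8, 7, 7, 11, 28, 56, 63, 44, 35, 34, 34, 32, 29, 29, 22, 20, 18, 12, 4, 3]
211 [7, 8, 7, 15, 41, 94, 100, 72, 62, 59, 53, 51, 51, 50, 27, 20, 18, 13, 3, 3]
212 [7, 7, 6, 18, 46, 98, 104, 89, 91, 89, 83, 79, 78, 66, 32, 19, 20, 15, 3, 3]
213 [7, 7, 7, 18, 57, 88, 89, 93, 94, 93, 91, 89, 82, 65, 25, 18, 19, 14, 2, 2]
214 [7, 6, 8, 13, 54, 86, 89, 92, 93, 93, 91, 87, 80, 61, 29, 23, 17, 12, 4, 3]
215 [5, 6, 7, 7, 39, 80, 89, 93, 93, 93, 89, 86, 79, 47, 35, 33, 19, 7, 4, 4]
216 [6, 5, 6, 7, 48, 88, 91, 93, 93, 93, 89, 86, 77, 36, 26, 46, 39, 7, 3, 4]
217 [5, 5, 6, 8, 44, 84, 92, 93, 92, 91, 89, 84, 75, 36, 15, 56, 66, 10, 3, 3]
218 [7, 7, 8, 9, 28, 58, 80, 86, 90, 91, 87, 82, 66, 27, 30, 66, 62, 8, 3, 2]
219 [10, 10, 11, 11, 11, 14, 34, 49, 58, 69, 71, 70, 52, 29, 54, 84, 60, 3, 3, 3]
220 [11, 11, 10, 10, 12, 12, 10, 9, 8, 20, 24, 27, 36, 43, 62, 70, 44, 3, 3, 3]
221 [10, 9, 9, 10, 12, 12, 12, 11, 11, 12, 10, 9, 8, 7, 7, 15, 13, 5, 5, 5]
s (array([381.1 , 184.76]), np.int32(62), array([377, 180,   9,  10], dtype=int32))
s (array([356.32, 185.77]), np.int32(69), array([351, 182,  11,  10], dtype=int32))
s (array([336.02, 199.02]), np.int32(63), array([332, 194,   9,  10], dtype=int32))
```

```bash
python3 -m creep '{"jaw":[1,1,1,1,1,1,1,1,1,1],"translation":[[-0.0008,-0.0005,0.0013],[-0.0007,0,0.0013],[0,0,0],[0.0009,0,0.0005],[0.0009,0,0.0005],[0.0009,0,0.0005],[0.0009,0,0.0005],[0,0,0],[0,0,0],[0,0,0]],"roll":[0,0,0,0,0,0,0,0,0,0]}' 12 && python3 - <<'E'
from h import *
go(sl(0.003,.0,.001)-[0,0,.0096],81.35)
print(slinv(get_state()["tcp_pos"]+[0,0,.0096])*1000)
E
```

```text
time_s: 11.6
tcp_pos: [0.6006, 0.1965, 0.1479]
eef_rot: [-97.5, 90.0, -106.2]
contact_force: [-4.0, -3.7, 5.0]
gripper_width: 0.0268
t 11.6 p [0.6006 0.1965 0.1479] x [-0.    -0.001 -1.   ] heady 81.34 w 0.026830275709381086
F [-4.  -3.7  5. ] j [  36.   20.  -11.    0.  -59. -134.]
tool shift [0.012  0.0002 0.0071] world [ 0.007  -0.0009 -0.012 ] heading chg 0.01 roll rad total -0.0001 tool shift after roll-first [0.01198302 0.00020346 0.00710142]
[ 2.84267503  0.80379001 13.92843001]
```

```bash
python3 -m creep '{"jaw":[1,1,1,1,1,1,1,1,1,1],"translation":[[0,-0.0005,0],[0,-0.0005,0],[0.0013,0,0.0007],[0.0013,0,0.0007],[0.0013,0,0.0007],[0.0013,0,0.0007],[0.0013,0,0.0007],[0.0013,0,0.0007],[0,0,0],[0,0,0]],"roll":[0,0,0,0,0,0,0,0,0,0]}' 50 && python3 - <<'E'
from h import *
go(sl(0.003,.0,.0)-[0,0,.0096],81.35)
print(slinv(get_state()["tcp_pos"]+[0,0,.0096])*1000)
for n in("top","scene"):
    c=capture(n);np.savez(n+"5.npz",**c);im=c["image"][:,:,::-1]
    w=im[170:240,160:250] if n=="top" else im[150:220,310:400]
    cv2.imwrite(f"pics/{n}5.png",cv2.resize(w,None,fx=6,fy=6,interpolation=cv2.INTER_CUBIC))
E
```

```text
time_s: 12.6
tcp_pos: [0.605, 0.1954, 0.1394]
eef_rot: [24.0, 90.0, 15.3]
contact_force: [0.4, -1.6, -0.3]
gripper_width: 0.0257
t 12.6 p [0.605  0.1954 0.1394] x [ 0.  0. -1.] heady 81.34 w 0.025714342724153967
F [ 0.4 -1.6 -0.3] j [  35.   21.  -11.    0.  -58. -134.]
tool shift [ 0.0035 -0.0004  0.0026] world [ 0.0025 -0.0007 -0.0035] heading chg 0.01 roll rad total -0.0002 tool shift after roll-first [ 0.00347579 -0.00036163  0.00258061]
[2.5023328  0.36138512 4.30036771]
```

View pics/top5.png

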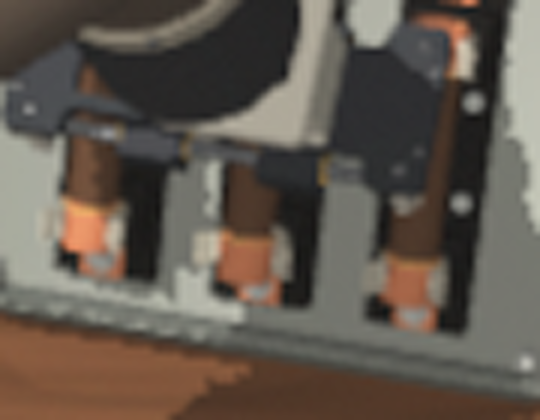

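View pics/scene5.png

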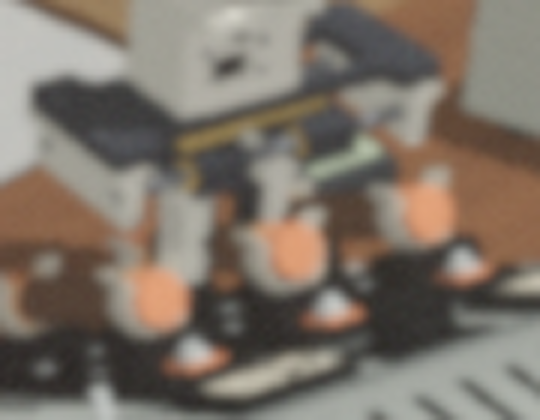

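```bash
python3 -m creep '{"jaw":[1,1,1,1,1,1,1,1,1,1],"translation":[[0.0011,0,0.0006],[0.0011,0,0.0006],[0.0011,0,0.0006],[0.0011,0,0.0006],[0,0,0],[0,0,0],[0,0,0],[0,0,0],[0,0,0],[0,0,0]],"roll":[0,0,0,0,0,0,0,0,0,0]}' 50 && python3 - <<'E'
from h import *
go(sl(0.003,.0,.0)-[0,0,.0096],81.35)
print(slinv(get_state()["tcp_pos"]+[0,0,.0096])*1000)
for n in("top","scene"):
    c=capture(n);np.savez(n+"6.npz",**c);im=c["image"][:,:,::-1]
    for b in blobs(masks(c["image"])[0]):
        if 165<b[0][0]<240 and n=="top" or 320<b[0][0]<400 and n=="scene": print(n,b)
    if n=="top":print("pred end/bound",proj(c,sl(-.07,0)),proj(c,sl(-.046,0)))
    else:print(proj(c,sl(.07,0)))
c=capture("top")
for r in range(206,222): print(r,(c["image"][r,192:212,0].astype(int)-c["image"][r,192:212,2]).tolist())
E
```

```text
time_s: 13.7
tcp_pos: [0.6069, 0.195, 0.1351]
eef_rot: [-176.2, 90.0, 175.1]
contact_force: [-3.9, 0.2, -1.1]
gripper_width: 0.0257
t 13.7 p [0.6069 0.195  0.1351] x [-0.  0. -1.] heady 81.34 w 0.025675843145727892
F [-3.9  0.2 -1.1] j [  35.   21.  -11.   -0.  -58. -134.]
tool shift [-0.0008 -0.0003  0.0007] world [ 0.0006 -0.0004  0.0008] heading chg 0.01 roll rad total -0.0002 tool shift after roll-first [-0.00079027 -0.00028291  0.00065253]
[ 2.03959537  0.2828847  -0.35771537]
top (array([173.65, 207.63]), np.int32(54), array([170, 203,   8,  10], dtype=int32))
pred end/bound (np.float64(200.27310374948138), np.float64(215.581432952653)) (np.float64(201.07171376449844), np.float64(207.8852087814604))
scene (array([381.14, 184.81]), np.int32(63), array([377, 180,   9,  10], dtype=int32))
scene (array([358.87, 191.89]), np.int32(55), array([355, 188,   9,   9], dtype=int32))
scene (array([335.8 , 199.05]), np.int32(61), array([332, 194,   9,  10], dtype=int32))
(np.float64(358.9017787140245), np.float64(191.3917621706948))
206 [7, 7, 6, 8, 7, 14, 27, 32, 33, 33, 33, 33, 31, 27, 15
[... 489 characters left out ...]
, 2]
213 [9, 15, 18, 17, 29, 62, 88, 92, 93, 92, 90, 86, 53, 26, 18, 13, 3, 3, 2, 3]
214 [12, 14, 13, 10, 33, 69, 88, 91, 93, 93, 90, 84, 52, 26, 18, 11, 3, 2, 2, 1]
215 [12, 11, 11, 7, 24, 66, 87, 92, 93, 91, 89, 85, 57, 34, 20, 10, 2, 3, 3, 3]
216 [11, 11, 10, 7, 3, 41, 67, 81, 79, 75, 72, 68, 52, 49, 38, 9, 3, 3, 5, 3]
217 [10, 11, 10, 6, 4, 4, 4, 48, 48, 37, 32, 29, 19, 55, 66, 11, 2, 3, 3, 3]
218 [11, 12, 9, 7, 4, 4, 4, 55, 52, 21, 6, 5, 26, 66, 63, 9, 3, 2, 3, 3]
219 [12, 11, 11, 9, 7, 6, 6, 38, 59, 35, 19, 21, 53, 83, 59, 3, 3, 3, 3, 3]
220 [9, 10, 11, 12, 10, 8, 8, 15, 19, 27, 36, 43, 62, 70, 44, 3, 3, 3, 2, 3]
221 [9, 11, 12, 11, 11, 11, 11, 12, 9, 7, 7, 7, 6, 16, 13, 6, 5, 5, 5, 6]
```

```bash
python3 -m creep '{"jaw":[1,1,1,1,1,1,1,1,1,1],"translation":[[0.001,0,0.0004],[0.001,0,0.0004],[0.001,0,0.0004],[0,0,0],[0,0,0],[0,0,0],[0,0,0],[0,0,0],[0,0,0],[0,0,0]],"roll":[0,0,0,0,0,0,0,0,0,0]}' 50 && python3 - <<'E'
from h import *
go(sl(0.002,.0,.0)-[0,0,.0096],81.35)
print(slinv(get_state()["tcp_pos"]+[0,0,.0096])*1000)
E
```

```text
time_s: 14.85
tcp_pos: [0.607, 0.1949, 0.1349]
eef_rot: [156.2, 90.0, 147.6]
contact_force: [-17.6, 3.3, 19.8]
gripper_width: 0.026
t 14.85 p [0.607  0.1949 0.1349] x [-0.001  0.    -1.   ] heady 81.38 w 0.025987541619488543
F [-17.6   3.3  19.8] j [  35.   21.  -11.   -0.  -58. -134.]
tool shift [-0.0005 -0.0003 -0.0004] world [-0.0004 -0.0002  0.0005] heading chg -0.03 roll rad total 0.0005 tool shift after roll-first [-0.00048456 -0.00026475 -0.00040047]
[ 2.10422864  0.26486656 -0.61987697]
```

```bash
python3 -m creep '{"jaw":[1,1,-0.2,-0.2,-0.2,-0.2,-0.2,-0.2,-0.2,-0.2],"translation":[[-0.0013,0,-0.0006],[-0.0013,0,-0.0006],[0,0,0],[0,0,0],[0,0,0],[0,0,0],[0,0,0],[0,0,0],[0,0,0],[0,0,0]],"roll":[0,0,0,0,0,0,0,0,0,0]}' 50 && python3 -m creep '{"jaw":[-0.2,-0.2,-0.2,-0.2,-0.2,-0.2,-0.2,-0.2,-0.2,-0.2],"translation":[[-0.005,0,0],[-0.015,0,0],[-0.025,0,0],[-0.03,0,0],[-0.03,0,0],[-0.03,0,0],[0,0,-0.03],[0,-0.02,-0.03],[0,-0.04,-0.02],[0,-0.04,-0.02]],"roll":[0,0,0,0,0,0,0,0,0,0]}' && python3 -m creep '{"jaw":[-0.2,-0.2,-0.2,-0.2,-0.2,-0.2,-0.2,-0.2,-0.2,-0.2],"translation":[[0,-0.04,-0.01],[0,-0.04,-0.01],[0,-0.04,0],[0,-0.04,0],[0,-0.04,0],[0,-0.04,0],[0,-0.02,0],[0,0,0],[0,0,0],[0,0,0]],"roll":[0,0,0,0,0,0,0,0,0,0]}' && python3 - <<'E'
from h import *
for n in("top","scene"):
    c=capture(n);np.savez(n+"7.npz",**c);im=c["image"][:,:,::-1]
    cv2.imwrite(f"pics/{n}7.png",im)
    for b in blobs(masks(c["image"])[0]):
        if 165<b[0][0]<240 and n=="top" or 320<b[0][0]<400 and n=="scene": print(n,b)
    w=im[145:240,150:260] if n=="top" else im[160:230,310:410]
    cv2.imwrite(f"pics/{n}7c.png",cv2.resize(w,None,fx=6,fy=6,interpolation=cv2.INTER_CUBIC))
E
```

```text
time_s: 15.85
tcp_pos: [0.6071, 0.1949, 0.1349]
eef_rot: [-6.6, 90.0, -15.3]
contact_force: [0.6, 0.0, 0.2]
gripper_width: 0.0526
time_s: 16.85
tcp_pos: [0.492, 0.1106, 0.2702]
eef_rot: [28.7, 90.0, 20.2]
contact_force: [0.0, -0.9, -0.2]
gripper_width: 0.0527
time_s: 17.85
tcp_pos: [0.4344, -0.1424, 0.2701]
eef_rot: [20.0, 90.0, 11.4]
contact_force: [0.2, -0.1, 0.4]
gripper_width: 0.0528
top (array([182.9 , 156.75]), np.int32(20), array([179, 154,   7,   8], dtype=int32))
top (array([208.76, 161.  ]), np.int32(21), array([205, 159,   8,   6], dtype=int32))
top (array([177.21, 168.46]), np.int32(68), array([174, 164,   8,  10], dtype=int32))
top (array([204.67, 173.44]), np.int32(73), array([201, 169,   9,  10], dtype=int32))
top (array([232.23, 177.8 ]), np.int32(65), array([229, 174,   8,   9], dtype=int32))
top (array([173.73, 207.58]), np.int32(55), array([170, 203,   9,  10], dtype=int32))
scene (array([381.08, 184.77]), np.int32(64), array([377, 180,   9,  10], dtype=int32))
scene (array([358.72, 191.67]), np.int32(60), array([355, 187,   9,  10], dtype=int32))
scene (array([336.12, 198.94]), np.int32(65), array([332, 194,   9,  10], dtype=int32))
```

View pics/top7.png

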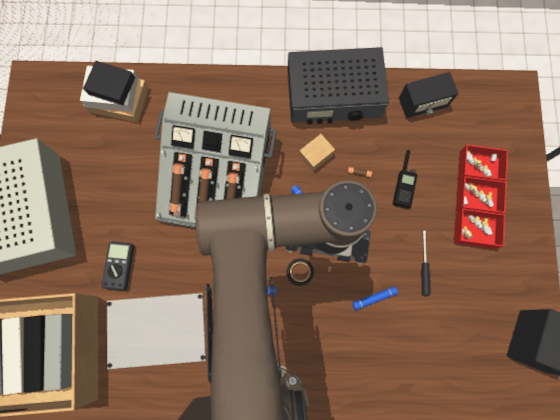

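View pics/top7c.png

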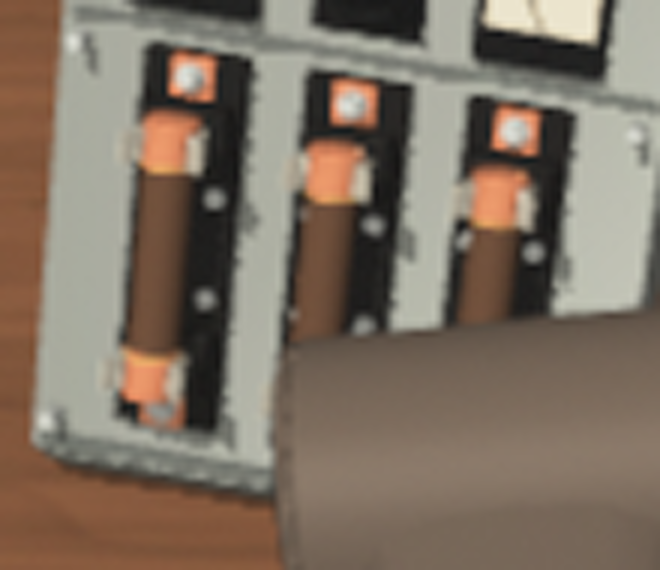

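View pics/scene7c.png

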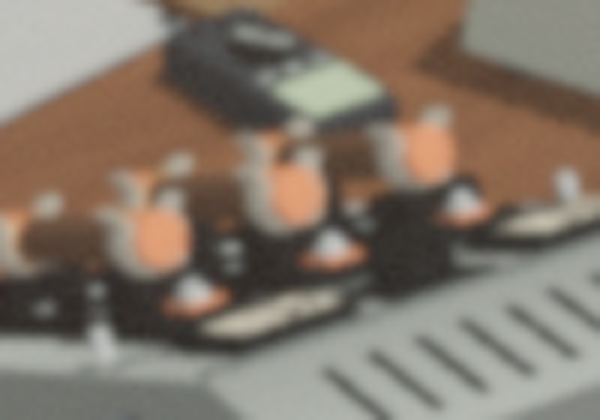

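Upper cap matches: (204.7,173.4) against a neighbour midpoint of (204.7,173.1). The arm hides the lower cap in the top view, so I swing clear and look again.

```bash
python3 -m creep '{"jaw":[-0.2,-0.2,-0.2,-0.2,-0.2,-0.2,-0.2,-0.2,-0.2,-0.2],"translation":[[0,-0.04,0],[0,-0.04,0],[0,-0.04,0],[0,-0.04,0],[0,-0.04,0],[0,-0.04,0],[0,-0.03,0],[0,0,0],[0,0,0],[0,0,0]],"roll":[0,0,0,0,0,0,0,0,0,0]}' && python3 - <<'E'
from h import *
c=capture("top");im=c["image"][:,:,::-1]
for b in blobs(masks(c["image"])[0]):
    if 165<b[0][0]<240 or 340<b[0][0]<375: print(b)
cv2.imwrite("pics/top8.png",np.hstack([cv2.resize(im,(480,360)),cv2.resize(im[145:240,160:245],(310,360),interpolation=cv2.INTER_CUBIC)]))
E
```

```text
time_s: 18.95
tcp_pos: [0.394, -0.4089, 0.2698]
eef_rot: [111.2, 90.0, 102.6]
contact_force: [0.0, 0.3, 0.1]
gripper_width: 0.0528
(array([182.9 , 156.75]), np.int32(20), array([179, 154,   7,   8], dtype=int32))
(array([208.76, 161.  ]), np.int32(21), array([205, 159,   8,   6], dtype=int32))
(array([177.19, 168.52]), np.int32(69), array([174, 164,   8,  10], dtype=int32))
(array([350.5, 169.5]), np.int32(32), array([348, 167,   6,   6], dtype=int32))
(array([204.67, 173.44]), np.int32(73), array([201, 169,   9,  10], dtype=int32))
(array([232.23, 177.8 ]), np.int32(65), array([229, 174,   8,   9], dtype=int32))
(array([173.73, 207.58]), np.int32(55), array([170, 203,   9,  10], dtype=int32))
(array([200.35, 212.47]), np.int32(55), array([197, 208,   8,   9], dtype=int32))
(array([227.29, 216.58]), np.int32(52), array([224, 213,   8,   8], dtype=int32))
```

View pics/top8.png

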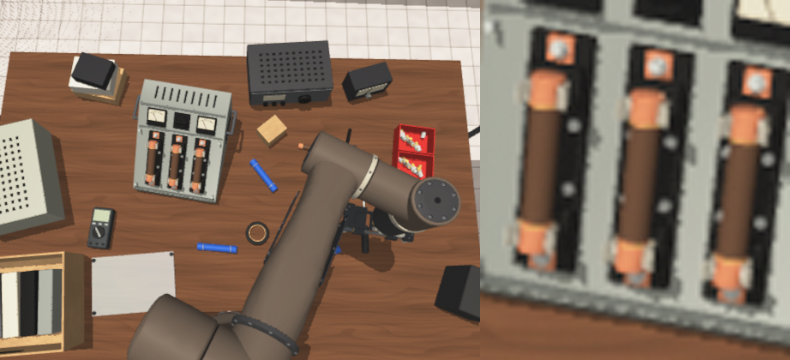

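The lower cap is at (200.35,212.47), against a neighbour midpoint of (200.5,212.1), so both caps are home. The goods in view have not moved.

```bash
python3 -c "
from plant import *
print(close_job())"
```

```text
the job is handed in; nothing more can be done
None
```

The large brown fuse is snapped into the empty middle holder and released. The job was handed in at about 19 s, with the arm standing clear.

**How it went:** I gripped the fuse at its middle. The gripper could only point straight down, so I let the upper clip tilt the fuse to the 30° slope under a light grip. I then pressed it in square to the face with a 50 N grip. It snapped in, and a last push brought the force to about 26 N with almost no movement, so it was on the clip floors.

**Last checks:**
- **Seating:** after release, both caps and the upper end of the fuse lie within about 0.4 px (about 1 mm) of the midpoint between the two full holders. This holds in the top view and, for the upper end, in the scene view. The fuse may sit about 1 mm down the slope.
- **Contact:** force on the tool was about 0 N after release.
- **Other goods:** those I could see looked unmoved. The arm partly hid the radio, the screwdriver and the small fuse in the last picture. They had looked unmoved in the picture before, and the arm only passed well above them after that.

**Disagreements:** before the grasp, the two cameras placed the fuse about 8 mm apart along its length. I trusted the top view, and the picture of the held fuse agreed with it. While placing, I corrected the aim by up to 2 mm sideways and 3 mm up the slope, going by the pictures and the contact force.

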